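Take the green portion stop out of the cake guide

ROBOT

A 7-joint arm with a two-finger parallel gripper is mounted at the origin on the work surface. World frame = base frame: x ahead of the robot, y to its left, z up, the work surface at z = 0. Lengths are in m, angles in rad, forces in N, time in s.
With the tool pointing down it reaches from about 0.425 to 0.875 m from the base axis. Payload 4.7 kg.
Tool frame: the origin (TCP) lies where the fingers leave the gripper's body, on its centre line; the fingertips stand 70 mm ahead of it and the grasp point (between the pads) lies 51 mm ahead of it; z points along the fingers, y is the line along which they close (so a half turn about z gives the same grasp; the last joint's range is limited). The gripper opens to 87 mm and grips with 3 to 60 N. Pads are 19 mm wide; open, the fingers measure 117 mm over their backs; the gripper's body (75 mm by 190 mm) begins 51 mm behind the grasp point.
Start: joints at [1.319, 0.321, -0.07, 1.45, 0.023, 1.371, -0.057], TCP at [0.171, -0.627, 0.292] pointing down, gripper open.
Joint ranges: [-2.86, 2.86], [-0.3, 2.09], [-1.38, 1.24], [0.06, 2.45], [-1.56, 4.7], [0.09, 2.05], [-2.69, 2.69]. Speed limits (rad/s): [2.57, 2.57, 3.14, 3.14, 3.14, 3.14, 3.14].

INTERFACE

Orientations are given as a rotation vector (axis times angle).
In Python, from bench import get_state, get_image, get_calibration, close_job gives the robot as it stands.
- The arm moves only by the tool send_rows, never from a script. Its argument "rows" is a list of rows, each an object of numbers: "hand": the finger opening in mm, from 0 to 87; "x", "y", "z": the shift along the world's x, y, z in mm; "roll": the turn about the world's z in degrees. A call has 1 to 10 rows; each row shifts and turns the commanded pose from where the row before left it; what a row does not reach is not made up. A row lasts 1/10 s, in which the tool goes at most 50 mm and 8.59 degrees, less where a joint would pass 70% of its speed; a pose out of reach is approached as far as the arm can. A call is refused whole if a number of a shift passes 50 or a number of a turn 8.59, either way. A call with a gripper value outside its range is refused whole. The fingers move at their own pace and stop on an object; "force" is the grip in N (left out, the last holds). Time passes only in rows, so rows that do not move let the fingers close. It gives the time, the measured TCP pose, the force, the opening and the grip force at its end, in the units of the state.
- get_state(): the state, without advancing time (a new reading comes with each control period).
- get_image(name): name is "scene" or "top" or "wrist"; returns the picture (420x560x3 uint8, blue, green, red); there is no depth.
- get_calibration(name): a dict with "mtx" (3x3 intrinsics, pixels), "D" ([k1, k2, p1, p2, k3] as OpenCV has them; the pictures are not rectified), "world_from_camera" (4x4, takes a point from camera to world coordinates). Camera axes: x right, y down, z forward; pixel columns grow to the right and rows downward; lengths in m; the calibration is good to about 2 mm. A picture is of the moment at which its call begins: read the wrist's pose just before it. get_calibration takes no time and is no camera call; for the wrist camera it gives the pose at the moment of the call.
- close_job(): hands the job in; it is judged then, once.
The state is a dict: "time": time; "joint_positions": joint angles; "qd": joint speeds; "joint_torque": joint torques, N m; "position": TCP position; "tool_rot": TCP orientation; "ft_force": force on the tool from outside, world axes, zero at the start; "torque": the same for the moment, N m; "grip_width": opening from 0.0 (shut) to 1.0 (fully open); "grip_force": force on a finger pad.
Only numpy, scipy, OpenCV 4.12 (cv2) and the standard library are available. Lean on these libraries where they do the work, as an engineer would, in place of code of your own. Each camera call takes 0.05 s, during which the arm holds its last target. There are 200 camera calls.

TASK

The green portion stop has to go for washing. Slide it along the slot of the aluminium cake guide to the open end, lift it straight out there, carry it to the empty white plate and set it down gently (not dropped), standing upright in the middle of the plate, then let go. Leave the grey stop where it is in the guide.

Things in the scene. Friction and masses are not known exactly. Their poses are not given: they have to be found in the camera images.
- guide: Fixed aluminium bar with a T-slot, 280 (x) x 64 x 22 mm high, any yaw. Origin: centre of underside; +x along the slot to its open end (x=140), z up. Slot floor at z=6, channel 30 wide. From x=-130 to 75 lips (z 16 to 22, 14 mm gap) hold the stops' feet down; from x=75 to 140 the lips are cut away, channel 40 wide, open above, same floor: lift there. Other end is walled.
- green_stop: Green block on a steel T-foot, ~140 g, slides freely, starts at guide x -50 to 10, axes parallel to guide's. Origin: centre of foot's underside, on the slot floor; z up. Foot 34 (x) x 26 (y) x 7 mm; neck 10 wide; block 34 x 26 mm from z=18 to 63. Grasp across its 26 mm (along y) at about z=42. Foot is clear of the lips beyond guide x=92; lift at about x=105.
- grey_stop: Stop of the same shape and size in grey, in the same slot near its walled end (guide x about -110 mm), behind the green one. It stays there. Origin: centre of the underside of its foot; z up.
- empty_plate: Empty white square ceramic plate, 130 mm overall, 350 g, loose on the bench; rim 11 mm high. Its flat, 100 x 100 mm, lies 6 mm above the origin. Origin: centre of the underside; z up, x and y along its sides. Two plates of the same shape near it carry biscuits and a piece of green cake: not those.

How it is judged:
By the outcome, as a careful person would: the job done as asked, in the order asked, and still so for the second after the job is handed in, with the robot touching nothing.
It also fails if it takes over 42 s, if anything falls off the work surface, if the arm or the gripper's body presses on something with over 40 N, if the wrist force passes 120 N, or if a joint passes its speed limit or range.

## Working session

There is one attempt and no reset: what is moved stays moved. The work goes in short steps, Python scripts to look and compute and a tool call to move; the robot and the scene stay as the last step left them, time stands still between calls to the robot, and variables do not carry over. Pictures are saved under pics/ and viewed, at most 10 in all, crops included, and the job is handed in when it is done.

Besides the shell and the picture viewer there is one more tool, called after "Call:" by a JSON object that holds its "fn" and its "kwargs", one argument or row to a line. send_rows: Moves the arm, as the interface text tells. Its arguments: {"type":"object","properties":{"rows":{"type":"array","items":{"type":"object","properties":{"hand":{"type":"number"},"x":{"type":"number"},"y":{"type":"number"},"z":{"type":"number"},"roll":{"type":"number"}}}},"force":{"type":"number"}},"required":["rows"]}

```bash
mkdir -p pics
python3 - <<'E'
from bench import *
import cv2,numpy as np
s=get_state();print(s['time'],s['position'],s['tool_rot'])
for n in('top','scene'):
    im=get_image(n);cv2.imwrite(f'pics/{n}0.png',im)
    c=get_calibration(n);print(n,c['mtx'],c['D'],c['world_from_camera'])
E
```

```text
0.0 [ 0.17058446 -0.62677553  0.29115558] [-3.11202303e+00 -4.16095540e-01  5.33229338e-04]
top [[470.1623172    0.         276.51268545]
 [  0.         470.1623172  198.07861097]
 [  0.           0.           1.        ]] [-0.02373175  0.          0.          0.          0.        ] [[-0.02402526 -0.98360991  0.17870179  0.3996074 ]
 [-0.99969699  0.02267975 -0.00956875 -0.00992293]
 [ 0.005359   -0.17887753 -0.98385675  0.92562702]
 [ 0.          0.          0.          1.        ]]
scene [[427.32814253   0.         275.77019952]
 [  0.         427.32814253 204.71914716]
 [  0.           0.           1.        ]] [0.03830582 0.         0.         0.         0.        ] [[ 0.54168898  0.69089296 -0.47879011  0.91235971]
 [ 0.84054317 -0.43995008  0.3161188  -0.26586305]
 [ 0.00776051 -0.57368183 -0.81904147  0.67685843]
 [ 0.          0.          0.          1.        ]]
```

View pics/top0.png

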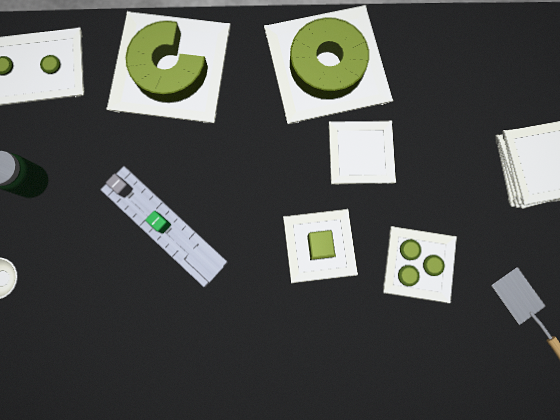

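View pics/scene0.png

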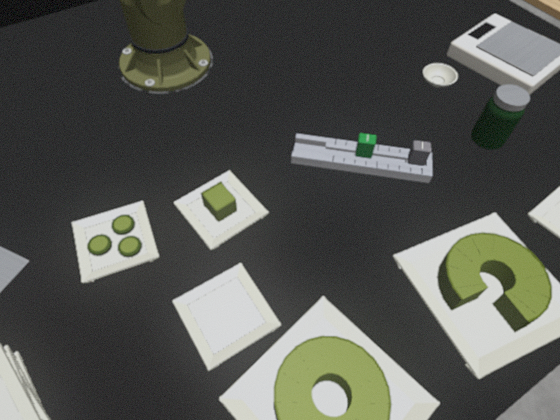

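The top view shows the guide from its walled end at about (112,178) to its open end at about (216,274). The green stop is at (157,222), the grey one at (118,185), and the empty plate is centred at about (363,152). The scene view agrees: green at (367,145), empty plate at (226,314).

```bash
cat > h.py <<'E'
import cv2,numpy as np
from bench import *
def ray(c,pts,z):
    p=cv2.undistortPoints(np.float32(pts).reshape(-1,1,2),c['mtx'],np.array(c['D']))[:,0]
    T=np.array(c['world_from_camera']);d=np.c_[p,np.ones(len(p))]@T[:3,:3].T;o=T[:3,3]
    return o+d*((z-o[2])/d[:,2])[:,None]
def quad(m):
    m=m.astype(np.uint8);c=max(cv2.findContours(m,0,1)[0],key=cv2.contourArea)
    return c
E
python3 - <<'E'
from h import *
np.set_printoptions(precision=4,suppress=True)
im=cv2.imread('pics/top0.png');c=get_calibration('top')
hsv=cv2.cvtColor(im,cv2.COLOR_BGR2HSV)
# plate
m=(im.min(2)>150);mm=np.zeros_like(m);mm[115:192,322:404]=m[115:192,322:404]
k=quad(mm);w=ray(c,k[:,0],.011)[:,:2]
r=cv2.minAreaRect(np.float32(w*1000));print('plate',r)
# guide
m=(im.min(2)>60);mm=np.zeros_like(m);mm[155:295,92:235]=m[155:295,92:235]
k=quad(mm);w=ray(c,k[:,0],.022)[:,:2]
r=cv2.minAreaRect(np.float32(w*1000));print('guide',r,cv2.boxPoints(r))
big=cv2.resize(im[150:300,90:240],None,fx=4,fy=4,interpolation=cv2.INTER_CUBIC);cv2.imwrite('pics/g.png',big)
sc=cv2.imread('pics/scene0.png');cs=get_calibration('scene')
for nm,i,cc,(x0,y0,x1,y1) in(('top',im,c,(140,205,175,240)),('scene',sc,cs,(350,128,385,165))):
    h=cv2.cvtColor(i,cv2.COLOR_BGR2HSV)
    g=(abs(h[...,0].astype(int)-68)<15)&(h[...,1]>120)
    mm=np.zeros_like(g);mm[y0:y1,x0:x1]=g[y0:y1,x0:x1]
    br=mm&(h[...,2]>130)
    print(nm,mm.sum(),br.sum(),np.percentile(h[...,2][mm],[5,30,50,70,95]))
    for q in(mm,br):
        ys,xs=np.nonzero(q);print(xs.mean(),ys.mean(),ray(cc,[[xs.mean(),ys.mean()]],.069))
    cv2.imwrite(f'pics/z{nm}.png',cv2.resize(i[y0:y1,x0:x1],None,fx=8,fy=8,interpolation=0))
a=cv2.imread('pics/ztop.png');b=cv2.imread('pics/zscene.png')
H=600;out=np.zeros((H,800,3),np.uint8);g4=cv2.resize(big,(500,500));out[:500,:500]=g4;out[:a.shape[0],505:505+a.shape[1]]=a;out[300:300+b.shape[0],505:505+b.shape[1]]=b[:300]
cv2.imwrite('pics/mont.png',out)
E
```

```text
plate ((657.7235717773438, -192.8796844482422), (128.6068572998047, 129.6826934814453), 89.48466491699219)
guide ((517.2981567382812, 203.71945190429688), (287.3299255371094, 67.04492950439453), 46.68836212158203) [[394.3568 122.1793]
 [443.1409  76.1888]
 [640.2395 285.2596]
 [591.4554 331.2502]]
top 281 193 [ 47. 125. 183. 186. 193.]
158.06049822064057 221.96797153024912 [[0.5157 0.2002 0.069 ]]
155.50777202072538 220.59585492227978 [[0.5183 0.2049 0.069 ]]
scene 341 120 [ 71.  77.  82. 145. 160.]
365.5923753665689 144.3724340175953 [[0.5307 0.1916 0.069 ]]
367.2083333333333 138.50833333333333 [[0.5204 0.2042 0.069 ]]
```

View pics/mont.png

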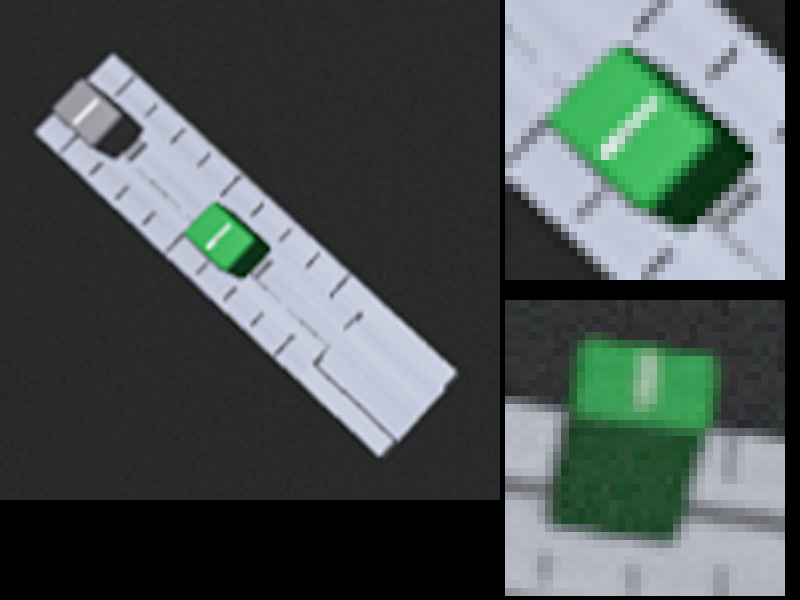

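The crop confirms the layout. The open cut-out is at the lower right, and the green block's top centre is at world (0.519, 0.2045), the same in both views. The guide's +x runs at about -133.3°, so the tool needs roughly +31.5° of roll. The empty plate is at (0.658, -0.193), yaw about 0. I'll arc round towards the stop.

Call:
{"fn": "send_rows", "kwargs": {
  "rows": [
    {"x": 28,"y": 33,"roll": 1.6,"hand": 60},
    {"x": 28,"y": 33,"roll": 1.6},
    {"x": 28,"y": 33,"roll": 1.6},
    {"x": 28,"y": 33,"roll": 1.6},
    {"x": 28,"y": 33,"roll": 1.6},
    {"x": 28,"y": 33,"roll": 1.6},
    {"x": 28,"y": 33,"roll": 1.6},
    {"x": 28,"y": 33,"roll": 1.6},
    {"x": 28,"y": 33,"roll": 1.6},
    {"x": 28,"y": 33,"roll": 1.6}
  ]
}}

```text
schema error: expected keys hand, x, y, z, roll
```

Call:
{"fn": "send_rows", "kwargs": {
  "rows": [
    {"x": 7,"y": 40,"roll": 1.6},
    {"x": 7,"y": 40,"roll": 1.6},
    {"x": 7,"y": 40,"roll": 1.6},
    {"x": 7,"y": 40,"roll": 1.6},
    {"x": 7,"y": 40,"roll": 1.6},
    {"x": 7,"y": 40,"roll": 1.6},
    {"x": 7,"y": 40,"roll": 1.6},
    {"x": 7,"y": 40,"roll": 1.6},
    {"x": 7,"y": 40,"roll": 1.6},
    {"x": 4,"y": 40,"roll": 1.1}
  ]
}}

```text
schema error: expected keys hand, x, y, z, roll
```

Call:
{"fn": "send_rows", "kwargs": {
  "rows": [
    {"x": 28,"y": 33,"z": 0,"roll": 1.6,"hand": 60},
    {"x": 28,"y": 33,"z": 0,"roll": 1.6,"hand": 60},
    {"x": 28,"y": 33,"z": 0,"roll": 1.6,"hand": 60},
    {"x": 28,"y": 33,"z": 0,"roll": 1.6,"hand": 60},
    {"x": 28,"y": 33,"z": 0,"roll": 1.6,"hand": 60},
    {"x": 28,"y": 33,"z": 0,"roll": 1.6,"hand": 60},
    {"x": 28,"y": 33,"z": 0,"roll": 1.6,"hand": 60},
    {"x": 28,"y": 33,"z": 0,"roll": 1.6,"hand": 60},
    {"x": 28,"y": 33,"z": 0,"roll": 1.6,"hand": 60},
    {"x": 28,"y": 33,"z": 0,"roll": 1.6,"hand": 60}
  ]
}}

```text
time: 1.1
position: [0.4514, -0.2956, 0.292]
tool_rot: [3.025, 0.847, -0.001]
ft_force: [0.2, -0.5, 0.4]
grip_width: 0.688
grip_force: 0.0
```

Call:
{"fn": "send_rows", "kwargs": {
  "rows": [
    {"x": 7,"y": 40,"z": 0,"roll": 1.6,"hand": 60},
    {"x": 7,"y": 40,"z": 0,"roll": 1.6,"hand": 60},
    {"x": 7,"y": 40,"z": 0,"roll": 1.6,"hand": 60},
    {"x": 7,"y": 40,"z": 0,"roll": 1.6,"hand": 60},
    {"x": 7,"y": 40,"z": 0,"roll": 1.6,"hand": 60},
    {"x": 7,"y": 40,"z": 0,"roll": 1.6,"hand": 60},
    {"x": 7,"y": 40,"z": 0,"roll": 1.6,"hand": 60},
    {"x": 7,"y": 40,"z": 0,"roll": 1.6,"hand": 60},
    {"x": 7,"y": 40,"z": 0,"roll": 1.6,"hand": 60},
    {"x": 4,"y": 40,"z": 0,"roll": 1.1,"hand": 60}
  ]
}}

```text
time: 2.1
position: [0.5177, 0.1042, 0.2921]
tool_rot: [2.883, 1.247, -0.0]
ft_force: [0.8, -0.1, -0.1]
grip_width: 0.688
grip_force: 0.0
```

Run:
```python
from h import *
s=get_state();print(s['position'],s['tool_rot'])
c=get_calibration('wrist');im=get_image('wrist');cv2.imwrite('pics/w1.png',im);np.savez('w1.npz',**{k:np.array(v) for k,v in c.items()})
print(np.round(c['world_from_camera'],3))
```

```text
[0.51768938 0.1042144  0.29205019] [ 2.88335524e+00  1.24665758e+00 -2.04139393e-04]
[[ 0.728 -0.657 -0.197  0.573]
 [-0.686 -0.697 -0.209  0.161]
 [-0.     0.288 -0.958  0.384]
 [ 0.     0.     0.     1.   ]]
```

View pics/w1.png

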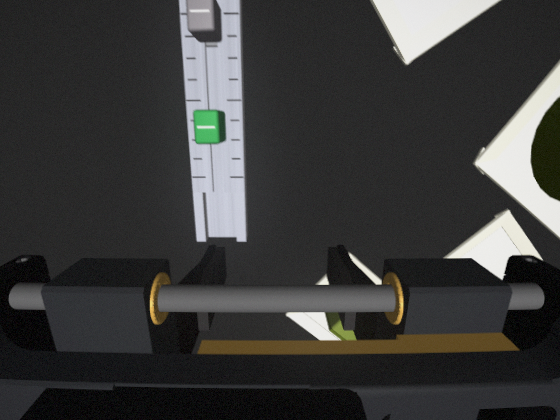

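The wrist view shows the guide nearly vertical in the image, with its open end at row ~240 (x 198–246). The lip ends are at row ~190, the green top is at (208,127) and the grey stop at (202,15).

Run:
```python
from h import *
np.set_printoptions(precision=4,suppress=True)
c=dict(np.load('w1.npz'));im=cv2.imread('pics/w1.png');m=im.min(2)>70
L=[];R=[]
for r in range(60,232):
    xs=np.nonzero(m[r,150:280])[0]+150
    L.append((xs[0]-.5,r));R.append((xs[-1]+.5,r))
out={}
for n,P,z in(('L',L,.022),('R',R,.0),('R22',R,.022)):
    w=ray(c,P,z)[:,:2]; v=cv2.fitLine(np.float32(w),cv2.DIST_HUBER,0,.001,.001).ravel()
    if v[0]>0:v[:2]*=-1
    out[n]=v;print(n,v,np.degrees(np.arctan2(v[1],v[0])))
u=(out['L'][:2]+out['R'][:2]);u/=np.linalg.norm(u);n=np.array([-u[1],u[0]])
a={k:v[2:]@n for k,v in out.items()};print('across n',n,a,'mid',(a['L']+a['R'])/2)
# end rows
for col in(200,203,240,243):
    rr=np.nonzero(m[150:260,col])[0][-1]+150.5
    print('end',col,rr,'top z',ray(c,[[col,rr]],.022)@[*u,0],'z0',ray(c,[[col,rr]],0)@[*u,0])
h=cv2.cvtColor(im,cv2.COLOR_BGR2HSV)
g=(abs(h[...,0].astype(int)-68)<15)&(h[...,1]>110);g[:, :185]=0;g[:,230:]=0
x,y=np.nonzero(g)[::-1];print('V',[(r,int(np.median(h[r,200:216,2]))) for r in range(106,148,2)],x.min(),x.max(),y.min(),y.max())
b=g&(h[...,2]>130);k=quad(cv2.morphologyEx(b.astype(np.uint8),cv2.MORPH_CLOSE,np.ones((5,5))))
rc=cv2.minAreaRect(np.float32(ray(c,k[:,0],.069)[:,:2]*1000));print(rc)
p=np.array(rc[0])/1000;print('green along/across',p@u,p@n,'top/scene',np.array([.519,.2045])@u,np.array([.519,.2045])@n)
```

```text
L [-0.6865 -0.7271  0.4771  0.2117] -133.35376
R [-0.6852 -0.7284  0.532   0.1753] -133.24829
R22 [-0.6852 -0.7284  0.5344  0.1745] -133.24829
across n [ 0.7278 -0.6858] {'L': np.float32(0.20202063), 'R': np.float32(0.2669853), 'R22': np.float32(0.26922578)} mid 0.23450297
end 200 241.5 top z [-0.3621] z0 [-0.3531]
end 203 241.5 top z [-0.3621] z0 [-0.3531]
end 240 241.5 top z [-0.3622] z0 [-0.3532]
end 243 241.5 top z [-0.3622] z0 [-0.3532]
V [(106, 206), (108, 197), (110, 146), (112, 182), (114, 188), (116, 188), (118, 188), (120, 188), (122, 187), (124, 187), (126, 224), (128, 209), (130, 185), (132, 183), (134, 182), (136, 183), (138, 182), (140, 182), (142, 149), (144, 167), (146, 210)] 186 229 110 419
((518.4774169921875, 206.99612426757812), (31.25752830505371, 23.856964111328125), 46.34363555908203)
green along/across -0.5062317148909297 0.23536285943722218 top/scene -0.5047735384404659 0.23745509526133537
```

The two measurements agree: guide width 65 mm (64 given), green stop at guide x ≈ -3.5, so it needs a slide of about 108 mm. The grasp TCP is at (0.518, 0.2065, 0.099).

Call:
{"fn": "send_rows", "kwargs": {
  "rows": [
    {"x": 0,"y": 35,"z": 0,"roll": 0,"hand": 60},
    {"x": 0,"y": 35,"z": 0,"roll": 0,"hand": 60},
    {"x": 0.5,"y": 33,"z": -10,"roll": 0,"hand": 60},
    {"x": 0,"y": 0,"z": -35,"roll": 0,"hand": 60},
    {"x": 0,"y": 0,"z": -35,"roll": 0,"hand": 60},
    {"x": 0,"y": 0,"z": -35,"roll": 0,"hand": 60},
    {"x": 0,"y": 0,"z": -30,"roll": 0,"hand": 60},
    {"x": 0,"y": 0,"z": -25,"roll": 0,"hand": 60},
    {"x": 0,"y": 0,"z": -15,"roll": 0,"hand": 60},
    {"x": 0,"y": 0,"z": -8,"roll": 0,"hand": 60}
  ]
}}

```text
time: 3.15
position: [0.5175, 0.2053, 0.0978]
tool_rot: [-2.884, -1.246, 0.004]
ft_force: [0.0, -0.7, 0.9]
grip_width: 0.692
grip_force: 0.0
```

Call:
{"fn": "send_rows", "kwargs": {
  "rows": [
    {"x": 0,"y": 0,"z": 0,"roll": 0,"hand": 40},
    {"x": 0,"y": 0,"z": 0,"roll": 0,"hand": 32},
    {"x": 0,"y": 0,"z": 0,"roll": 0,"hand": 30},
    {"x": 0,"y": 0,"z": 0,"roll": 0,"hand": 28},
    {"x": 0,"y": 0,"z": 0,"roll": 0,"hand": 20},
    {"x": 0,"y": 0,"z": 0,"roll": 0,"hand": 20},
    {"x": 0,"y": 0,"z": 0,"roll": 0,"hand": 20},
    {"x": 0,"y": 0,"z": 0,"roll": 0,"hand": 20}
  ],
  "force": 15
}}

```text
time: 3.95
position: [0.5185, 0.206, 0.0998]
tool_rot: [2.884, 1.246, 0.001]
ft_force: [-0.0, 0.7, 6.4]
grip_width: 0.297
grip_force: 15.0
```

Call:
{"fn": "send_rows", "kwargs": {
  "rows": [
    {"x": -2.7,"y": -2.9,"z": 0,"roll": 0,"hand": 20},
    {"x": -5.5,"y": -5.8,"z": 0,"roll": 0,"hand": 20},
    {"x": -5.5,"y": -5.8,"z": 0,"roll": 0,"hand": 20},
    {"x": -5.5,"y": -5.8,"z": 0,"roll": 0,"hand": 20},
    {"x": -5.5,"y": -5.8,"z": 0,"roll": 0,"hand": 20},
    {"x": -5.5,"y": -5.8,"z": 0,"roll": 0,"hand": 20},
    {"x": -5.5,"y": -5.8,"z": 0,"roll": 0,"hand": 20}
  ]
}}

```text
time: 4.65
position: [0.4827, 0.1679, 0.0998]
tool_rot: [2.884, 1.245, 0.003]
ft_force: [4.2, 1.9, 1.7]
grip_width: 0.293
grip_force: 15.0
```

Call:
{"fn": "send_rows", "kwargs": {
  "rows": [
    {"x": -5.5,"y": -5.8,"z": 0,"roll": 0,"hand": 20},
    {"x": -5.5,"y": -5.8,"z": 0,"roll": 0,"hand": 20},
    {"x": -5.5,"y": -5.8,"z": 0,"roll": 0,"hand": 20},
    {"x": -5.5,"y": -5.8,"z": 0,"roll": 0,"hand": 20},
    {"x": -5.5,"y": -5.8,"z": 0,"roll": 0,"hand": 20},
    {"x": -5.5,"y": -5.8,"z": 0,"roll": 0,"hand": 20},
    {"x": -5,"y": -5.3,"z": 0,"roll": 0,"hand": 20},
    {"x": 0,"y": 0,"z": 0,"roll": 0,"hand": 20},
    {"x": 0,"y": 0,"z": 0,"roll": 0,"hand": 20}
  ]
}}

```text
time: 5.55
position: [0.4443, 0.1272, 0.0997]
tool_rot: [2.884, 1.244, -0.0]
ft_force: [1.3, 1.0, 8.6]
grip_width: 0.299
grip_force: 15.0
```

Run:
```python
from h import *
a=get_image('scene');b=get_image('wrist')
cv2.imwrite('pics/s2.png',np.hstack([cv2.resize(a[90:230,250:460],(420,280)),cv2.resize(b,(373,280))]))
```

```text
(no output)
```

View pics/s2.png

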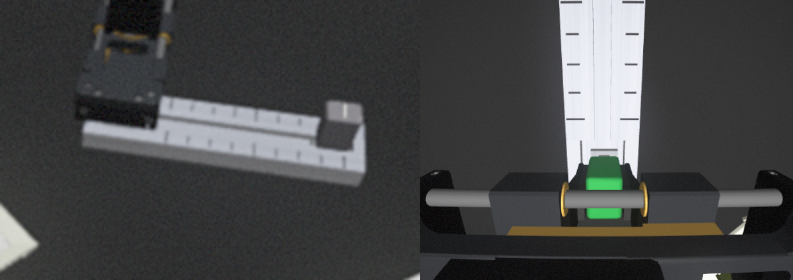

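The stop is held between the fingers in the cut-away section at guide x ≈ 105, and the grey one hasn't moved. Lifting straight up.

Call:
{"fn": "send_rows", "kwargs": {
  "rows": [
    {"x": 0,"y": 0,"z": 3,"roll": 0,"hand": 20},
    {"x": 0,"y": 0,"z": 5,"roll": 0,"hand": 20},
    {"x": 0,"y": 0,"z": 8,"roll": 0,"hand": 20},
    {"x": 0,"y": 0,"z": 12,"roll": 0,"hand": 20},
    {"x": 0,"y": 0,"z": 15,"roll": 0,"hand": 20},
    {"x": 0,"y": 0,"z": 15,"roll": 0,"hand": 20},
    {"x": 0,"y": 0,"z": 15,"roll": 0,"hand": 20},
    {"x": 0,"y": 0,"z": 12,"roll": 0,"hand": 20},
    {"x": 0,"y": 0,"z": 10,"roll": 0,"hand": 20},
    {"x": 0,"y": 0,"z": 5,"roll": 0,"hand": 20}
  ],
  "force": 25
}}

```text
time: 6.65
position: [0.4448, 0.1281, 0.2004]
tool_rot: [2.883, 1.246, 0.002]
ft_force: [0.3, -0.4, -1.7]
grip_width: 0.297
grip_force: 25.0
```

Call:
{"fn": "send_rows", "kwargs": {
  "rows": [
    {"x": 10,"y": -15,"z": 0,"roll": 0,"hand": 20},
    {"x": 20,"y": -30,"z": 0,"roll": 0,"hand": 20},
    {"x": 25,"y": -38,"z": 0,"roll": 0,"hand": 20},
    {"x": 25,"y": -38,"z": 0,"roll": 0,"hand": 20},
    {"x": 25,"y": -38,"z": 0,"roll": 0,"hand": 20},
    {"x": 25,"y": -38,"z": 0,"roll": 0,"hand": 20},
    {"x": 25,"y": -38,"z": 0,"roll": 0,"hand": 20},
    {"x": 25,"y": -38,"z": 0,"roll": 0,"hand": 20},
    {"x": 20,"y": -30,"z": 0,"roll": 0,"hand": 20},
    {"x": 13,"y": -18,"z": 0,"roll": 0,"hand": 20}
  ]
}}

```text
time: 7.65
position: [0.6576, -0.1989, 0.1968]
tool_rot: [2.887, 1.239, -0.005]
ft_force: [0.1, -0.5, -1.1]
grip_width: 0.294
grip_force: 25.0
```

Call:
{"fn": "send_rows", "kwargs": {
  "rows": [
    {"x": 0,"y": 0,"z": -20,"roll": 0,"hand": 20},
    {"x": 0,"y": 0,"z": -20,"roll": 0,"hand": 20},
    {"x": 0,"y": 0,"z": -10,"roll": 0,"hand": 20},
    {"x": 0,"y": 0,"z": 0,"roll": 0,"hand": 20},
    {"x": 0,"y": 0,"z": 0,"roll": 0,"hand": 20}
  ]
}}

```text
time: 8.15
position: [0.6576, -0.1934, 0.1492]
tool_rot: [2.884, 1.246, -0.0]
ft_force: [-0.0, -0.1, -0.7]
grip_width: 0.295
grip_force: 25.0
```

Run:
```python
from h import *
print(get_state()['position'])
im=get_image('scene');cv2.imwrite('pics/s3.png',im);c=get_calibration('scene')
m=im.min(2)>140;m[:240]=0;m[:,:150]=0;m[:,300:]=0
n,l,st,ct=cv2.connectedComponentsWithStats(m.astype(np.uint8));print(st[:6],n)
t=get_image('top')
cv2.imwrite('pics/s3.png',np.hstack([im[150:400,100:440],t[90:340,230:460]]))
```

```text
[ 0.65755787 -0.19338959  0.14923489]
[[     0      0    560    420 228445]
 [   150    240      9     21    136]
 [   230    266      6     14     42]
 [   192    267     89    103   3164]
 [   172    298      7      8     34]
 [   185    303     28      9    137]] 8
```

View pics/s3.png

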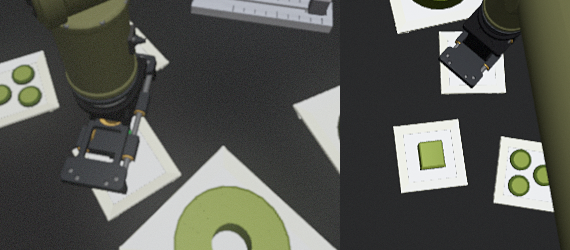

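The gripper is centred over the empty plate and the neighbouring plates are clear. The plate's flat is at the same height as the slot floor, so contact should come at TCP z ≈ 0.0997.

Call:
{"fn": "send_rows", "kwargs": {
  "rows": [
    {"x": 0,"y": 0,"z": -12,"roll": 0,"hand": 20},
    {"x": 0,"y": 0,"z": -12,"roll": 0,"hand": 20},
    {"x": 0,"y": 0,"z": -10,"roll": 0,"hand": 20},
    {"x": 0,"y": 0,"z": -6,"roll": 0,"hand": 20},
    {"x": 0,"y": 0,"z": -4,"roll": 0,"hand": 20},
    {"x": 0,"y": 0,"z": -2,"roll": 0,"hand": 20},
    {"x": 0,"y": 0,"z": -1,"roll": 0,"hand": 20},
    {"x": 0,"y": 0,"z": 0,"roll": 0,"hand": 20},
    {"x": 0,"y": 0,"z": 0,"roll": 0,"hand": 20}
  ]
}}

```text
time: 9.15
position: [0.6578, -0.193, 0.1027]
tool_rot: [2.883, 1.246, 0.001]
ft_force: [0.6, 0.3, -0.1]
grip_width: 0.295
grip_force: 25.0
```

Call:
{"fn": "send_rows", "kwargs": {
  "rows": [
    {"x": 0,"y": 0,"z": -0.7,"roll": 0,"hand": 20},
    {"x": 0,"y": 0,"z": -0.7,"roll": 0,"hand": 20},
    {"x": 0,"y": 0,"z": 0,"roll": 0,"hand": 20}
  ]
}}

```text
time: 9.45
position: [0.6575, -0.193, 0.1009]
tool_rot: [2.884, 1.246, -0.0]
ft_force: [-0.4, 0.5, -0.2]
grip_width: 0.297
grip_force: 25.0
```

Call:
{"fn": "send_rows", "kwargs": {
  "rows": [
    {"x": 0,"y": 0,"z": -0.5,"roll": 0,"hand": 20},
    {"x": 0,"y": 0,"z": 0,"roll": 0,"hand": 20},
    {"x": 0,"y": 0,"z": 0,"roll": 0,"hand": 20}
  ]
}}

```text
time: 9.75
position: [0.6575, -0.193, 0.1004]
tool_rot: [2.884, 1.246, -0.0]
ft_force: [-0.1, 0.3, -0.2]
grip_width: 0.3
grip_force: 25.0
```

Call:
{"fn": "send_rows", "kwargs": {
  "rows": [
    {"x": 0,"y": 0,"z": -0.5,"roll": 0,"hand": 20},
    {"x": 0,"y": 0,"z": 0,"roll": 0,"hand": 20},
    {"x": 0,"y": 0,"z": 0,"roll": 0,"hand": 20}
  ]
}}

```text
time: 10.05
position: [0.6575, -0.193, 0.0999]
tool_rot: [2.884, 1.246, 0.0]
ft_force: [0.3, 1.3, -0.5]
grip_width: 0.293
grip_force: 25.0
```

Call:
{"fn": "send_rows", "kwargs": {
  "rows": [
    {"x": 0,"y": 0,"z": -0.5,"roll": 0,"hand": 20},
    {"x": 0,"y": 0,"z": 0,"roll": 0,"hand": 20},
    {"x": 0,"y": 0,"z": 0,"roll": 0,"hand": 20}
  ]
}}

```text
time: 10.35
position: [0.6576, -0.193, 0.0998]
tool_rot: [2.884, 1.246, 0.0]
ft_force: [-1.2, 0.6, 3.1]
grip_width: 0.302
grip_force: 25.0
```

Contact: 3 N at z = 0.0998. I'll open slowly, then rise.

Call:
{"fn": "send_rows", "kwargs": {
  "rows": [
    {"x": 0,"y": 0,"z": 0,"roll": 0,"hand": 27},
    {"x": 0,"y": 0,"z": 0,"roll": 0,"hand": 29},
    {"x": 0,"y": 0,"z": 0,"roll": 0,"hand": 33},
    {"x": 0,"y": 0,"z": 0,"roll": 0,"hand": 40},
    {"x": 0,"y": 0,"z": 0,"roll": 0,"hand": 50},
    {"x": 0,"y": 0,"z": 0,"roll": 0,"hand": 60},
    {"x": 0,"y": 0,"z": 0,"roll": 0,"hand": 60}
  ]
}}

```text
time: 11.05
position: [0.6575, -0.193, 0.0994]
tool_rot: [2.884, 1.246, 0.0]
ft_force: [1.0, 0.2, 0.6]
grip_width: 0.635
grip_force: 0.0
```

Call:
{"fn": "send_rows", "kwargs": {
  "rows": [
    {"x": 0,"y": 0,"z": 5,"roll": 0,"hand": 60},
    {"x": 0,"y": 0,"z": 15,"roll": 0,"hand": 60},
    {"x": 0,"y": 0,"z": 30,"roll": 0,"hand": 60},
    {"x": 0,"y": 0,"z": 30,"roll": 0,"hand": 60},
    {"x": 0,"y": 0,"z": 30,"roll": 0,"hand": 60},
    {"x": -15,"y": -20,"z": 30,"roll": 0,"hand": 60},
    {"x": -30,"y": -35,"z": 0,"roll": 0,"hand": 60},
    {"x": -30,"y": -35,"z": 0,"roll": 0,"hand": 60},
    {"x": -30,"y": -35,"z": 0,"roll": 0,"hand": 60},
    {"x": 0,"y": 0,"z": 0,"roll": 0,"hand": 60}
  ]
}}

```text
time: 12.05
position: [0.5472, -0.3267, 0.2407]
tool_rot: [2.887, 1.227, -0.008]
ft_force: [-0.8, -0.5, -0.0]
grip_width: 0.69
grip_force: 0.0
```

Run:
```python
from h import *
im=get_image('scene');t=get_image('top')
cv2.imwrite('pics/s4.png',np.hstack([cv2.resize(im[80:400,100:440],(510,480)),cv2.resize(t[100:340,320:460],(280,480))]))
c=get_calibration('top');h=cv2.cvtColor(t,cv2.COLOR_BGR2HSV)
g=(abs(h[...,0].astype(int)-68)<12)&(h[...,1]>120)&(h[...,2]>130);g[:115]=0;g[195:]=0;g[:,:320]=0;g[:,405:]=0
if g.sum()>20:
    ys,xs=np.nonzero(g);print(g.sum(),ray(c,[[xs.mean(),ys.mean()]],.069))
m=(t.min(2)>150)|g;mm=np.zeros_like(m);mm[115:200,315:410]=m[115:200,315:410]
print(cv2.minAreaRect(np.float32(ray(c,quad(mm)[:,0],.011)[:,:2]*1000)))
```

```text
174 [[ 0.65775571 -0.19412704  0.069     ]]
((657.7933349609375, -192.78782653808594), (128.6230926513672, 129.7429656982422), 89.57391357421875)
```

View pics/s4.png

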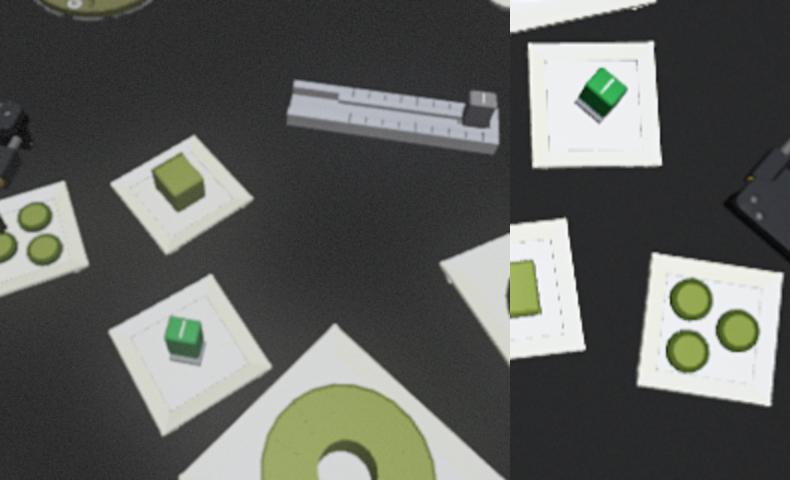

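The green stop stands upright on the empty plate, its centre about 1 mm from the middle. The plate hasn't shifted, the grey stop is still in the guide, and the arm is clear.

```bash
python3 -c "
from bench import *
print(close_job())"
```

```text
the job is handed in; nothing more can be done
None
```

The green stop is standing upright in the middle of the empty plate (about 1 mm off centre), the grey stop is still in the guide, and the job is handed in at about 12 s.

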